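# Clear the drying box's lid and hold it open

### The arm

A 7-joint arm with a two-finger parallel gripper is mounted at the origin on the work surface. World frame = base frame: x ahead of the robot, y to its left, z up, the work surface at z = 0. Lengths are in m, angles in rad, forces in N, time in s.
With the tool pointing down it reaches from about 0.425 to 0.875 m from the base axis. Payload 4.7 kg.
Tool frame: the origin (TCP) lies at the very end of the fingers, on their centre line; the grasp point (between the pads) lies 19 mm behind it; z points along the fingers, y is the line along which they close (so a half turn about z gives the same grasp; the last joint's range is limited). The gripper opens to 87 mm and grips with 3 to 60 N. Pads are 19 mm wide; open, the fingers measure 117 mm over their backs; the gripper's body (75 mm by 190 mm) begins 51 mm behind the grasp point.
Start: joints at [-1.254, 0.321, -0.07, 1.45, 0.023, 1.371, -0.057], TCP at [0.194, 0.62, 0.223] pointing down, gripper open.
Joint ranges: [-2.86, 2.86], [-0.3, 2.09], [-1.38, 1.24], [0.06, 2.45], [-1.56, 4.7], [0.09, 2.05], [-2.69, 2.69]. Speed limits (rad/s): [2.57, 2.57, 3.14, 3.14, 3.14, 3.14, 3.14].

### API

Orientations are given as a rotation vector (axis times angle).
In Python, from bench import ctrl gives the robot as it stands.
- The arm moves only by the shell command python3 -m jog 'ROWS' [FORCE]. ROWS is JSON, a list that holds one entry, the list of rows, each a list of 7 numbers: the shift along the tool's x, y, z in mm, then the turn, a rotation vector about the tool's x, y, z in degrees, then the finger opening in mm, from 0 to 87. A call has 1 to 10 rows; each row is the pose to reach, as a shift and turn from the pose commanded when the call began, along the tool's axes at that moment; what a row does not reach only later rows make up. A row lasts 1/10 s, in which the tool goes at most 50 mm and 8.59 degrees, less where a joint would pass 70% of its speed; a pose out of reach is approached as far as the arm can. A call with a gripper value outside its range is refused whole. The fingers move at their own pace and stop on an object; FORCE is the grip in N (left out, the last holds). Time passes only in rows, so rows that repeat a pose let the fingers close. It gives the time, the measured TCP pose, the force, the opening and the grip force at its end, in the units of the state.
- ctrl.get_state(): the state, without advancing time (a new reading comes with each control period).
- ctrl.get_image(name): name is "scene" or "top" or "wrist"; returns a dict with "image" (480x640x3 uint8, red, green, blue), "depth" (480x640 float32, m along the optical axis (not along the pixel's ray), 0 where there is no reading), "fov_y" (degrees; the focal length in pixels is half the picture's height over the tangent of half this angle, whatever the lens; pixels are square), "cx", "cy" (the principal point, pixels), "rvec" (rotation vector, rad) and "tvec" (3), from world to camera coordinates, as OpenCV has them. Camera axes: x right, y down, z forward; pixel columns grow to the right and rows downward; lengths in m; the calibration is good to about 2 mm. A picture is of the moment at which its call begins.
- ctrl.close_job(): hands the job in; it is judged then, once.
The state is a dict: "time": time; "joint_positions": joint angles; "qd": joint speeds; "joint_torque": joint torques, N m; "position": TCP position; "tool_rot": TCP orientation; "ft_force": force on the tool from outside, world axes, zero at the start; "torque": the same for the moment, N m; "grip_width": opening from 0.0 (shut) to 1.0 (fully open); "grip_force": force on a finger pad.
Only numpy, scipy, OpenCV 4.12 (cv2) and the standard library are available. Lean on these libraries where they do the work, as an engineer would, in place of code of your own. Each camera call takes 0.05 s, during which the arm holds its last target. There are 200 camera calls.

### The job

With the scraper block, wipe the three dried paint chips off the closed lid of the drying box into the red catch tray beside it, without touching the chips with the fingers, and set the block back down on the bench. Then raise the lid by its black bar handle to 60 degrees and finish still holding it open there, since it falls shut when let go. Leave the jar, tin and tumbler where they are.

Things in the scene. Friction and masses are not known exactly. Their poses are not given: they have to be found in the camera images.
- dryer: grey drying box, fixed to the bench, 170 (x) x 200 (y) x 85 mm high without its lid; origin at the centre of its underside on the bench, z up, x points from its dark front panel (robot's side) to the hinge side at the back. Its lid is an aluminium plate 10 mm thick, 178 mm (x) by 210 mm (y), its flat top 95 mm above the bench when shut, centred on the origin, with the handle on its front edge
- lid (a joint): opening angle of the box's lid: 0 shut (level), growing as the front edge rises, 1.047 = 60 degrees, stop at 1.4. The lid (about 0.5 kg) turns freely about a level hinge line at the back and falls shut from any angle when let go
- lid_hinge (a point): middle of the lid's hinge line, which runs along the drying box's y, 90 mm behind the box's centre and 85 mm above the bench
- lid_handle (a point): middle of the lid's handle: a round black bar 12 mm thick and 110 mm long, parallel to the hinge line, 225 mm from it, in the lid's plane (5 mm above the lid's underside); two end stems carry it 45 mm in front of the lid's front edge, leaving a gap of 39 mm between bar and lid for a finger
- tray: red catch tray, open on top, fixed to the bench close against the left or right side of the drying box, just under the lid's side edge (which side varies), 180 (x) x 100 (y) x 60 mm high, walls 4 mm, floor 4 mm; origin at the centre of its underside, axes parallel to the drying box's
- pot_rack: wooden rack with three paint pots, 180 (x) x 90 (y) x 67 mm high, fixed to the bench on the other side of the drying box; origin at the centre of its underside
- scraper: scraper block standing loose on the bench, 140 g: orange sole 130 (x) x 28 (y) x 22 mm high, black grip rib on top 75 (x) x 20 (y) mm, from 22 to 62 mm above the underside; origin at the centre of its underside, z up. Stands to the left or to the right of the box
- chip0: green dried paint chip lying loose on the lid, 24 x 20 x 9 mm, 11 g; origin at the centre of its underside
- chip1: green dried paint chip lying loose on the lid, 24 x 20 x 9 mm, 11 g; origin at the centre of its underside
- chip2: green dried paint chip lying loose on the lid, 24 x 20 x 9 mm, 11 g; origin at the centre of its underside
- jar: paint jar with green cap, 64 mm across, 85 mm high, on the side away from the scraper block; origin at the centre of its underside; not to be disturbed
- tin: blue tin, 72 mm across, 90 mm high; origin at the centre of its underside; not to be disturbed
- tumbler: amber glass tumbler, 68 mm across, 100 mm high; origin at the centre of its underside; not to be disturbed

How it is judged:
On the way, in this order (a step that is already met when the one before it is completed fails the run):
1. the scraper block is held in the fingers, low over the closed lid (contact force between the fingers and scraper above 1 N and value of joint lid below 0.05 rad and z of scraper in the frame of dryer between 0.085 and 0.104 m and y of scraper in the frame of dryer between -0.12 and 0.12 m and x of scraper in the frame of dryer between -0.12 and 0.12 m), for 0.1 s.
2. all three chips are in the catch tray, the lid still shut and the block still in the fingers (x of chip0 in the frame of tray between -0.09 and 0.09 m and y of chip0 in the frame of tray between -0.05 and 0.05 m and z of each of chip0, chip1, chip2 in the frame of tray below 0.05 m and x of chip1 in the frame of tray between -0.09 and 0.09 m and y of chip1 in the frame of tray between -0.05 and 0.05 m and x of chip2 in the frame of tray between -0.09 and 0.09 m and y of chip2 in the frame of tray between -0.05 and 0.05 m and value of joint lid below 0.05 rad and contact force between the fingers and scraper above 1 N), for 0.1 s.
3. the scraper block is set down on the bench and released, the lid still shut (height (world z) of scraper below 0.035 m and contact force between scraper and table above 0.2 N and contact force between the fingers and scraper below 0.1 N and linear speed of scraper below 0.03 m/s and value of joint lid below 0.05 rad), for 0.2 s.
At the end, for the whole second after the job is handed in: The fingers hold the lid still at 60 degrees (within 6 degrees), the scraper block touching neither them nor the lid; the three chips lie in the catch tray, and the scraper block rests on the bench, let go (value of joint lid between 0.942 and 1.152 rad and velocity of joint lid between -0.05 and 0.05 rad/s and contact force between the fingers and lid above 0.3 N and contact force between lid and scraper below 0.05 N and height (world z) of scraper below 0.035 m and contact force between scraper and table above 0.2 N and contact force between the fingers and scraper below 0.1 N and linear speed of scraper below 0.03 m/s and x of chip0 in the frame of tray between -0.09 and 0.09 m and y of chip0 in the frame of tray between -0.05 and 0.05 m and z of each of chip0, chip1, chip2 in the frame of tray below 0.05 m and x of chip1 in the frame of tray between -0.09 and 0.09 m and y of chip1 in the frame of tray between -0.05 and 0.05 m and x of chip2 in the frame of tray between -0.09 and 0.09 m and y of chip2 in the frame of tray between -0.05 and 0.05 m); the arm keeps its last pose, push and grip.
It fails at once if the jar, tin or tumbler is pushed more than 25 mm (distance of any of jar, tin, tumbler from where it was at the start of the episode above 0.025 m).
It fails at once if the fingers touch a chip (contact force between the fingers and chip0 above 0.5 N or contact force between the fingers and chip1 above 0.5 N or contact force between the fingers and chip2 above 0.5 N).
It also fails if it takes over 69 s, if anything falls off the work surface, if the arm or the gripper's body presses on something with over 40 N, if the wrist force passes 120 N, or if a joint passes its speed limit or range.

## Working session

There is one attempt and no reset: what is moved stays moved. The work goes in short steps, Python scripts to look and compute and a shell command to move; the robot and the scene stay as the last step left them, time stands still between calls to the robot, and variables do not carry over. Pictures are saved under pics/ and viewed, at most 12 in all, crops included, and the job is handed in when it is done.

```bash
mkdir -p pics; ls; cat > h.py <<'E'
import numpy as np, cv2
from scipy.spatial.transform import Rotation as R
from bench import ctrl
def grab(name):
    d=ctrl.get_image(name); d['f']=240/np.tan(np.radians(d['fov_y'])/2)
    d['R']=R.from_rotvec(d['rvec']).as_matrix(); d['t']=np.array(d['tvec']).ravel(); return d
def save(d,fn): cv2.imwrite(fn,d['image'][:,:,::-1])
def cloud(d):
    v,u=np.mgrid[:480,:640]; z=d['depth']
    p=np.stack([(u-d['cx'])/d['f']*z,(v-d['cy'])/d['f']*z,z],-1)
    return (p-d['t'])@d['R']
def ray(d,uv,h):
    uv=np.atleast_2d(uv).astype(float)
    r=np.c_[(uv[:,0]-d['cx'])/d['f'],(uv[:,1]-d['cy'])/d['f'],np.ones(len(uv))]@d['R']
    c=-d['R'].T@d['t']; return c+r*((h-c[2])/r[:,2])[:,None]
def tool(dw):  # world shift mm -> tool axes
    s=ctrl.get_state(); return R.from_rotvec(s['tool_rot']).inv().apply(dw)
E
python3 - <<'E'
from h import *
for n in ('top','scene'):
    d=grab(n); save(d,f'pics/{n}.png'); print(n,d['f'],d['t'],-d['R'].T@d['t'])
s=ctrl.get_state(); print(s); print(R.from_rotvec(s['tool_rot']).as_matrix().round(3))
E
```

```text
pics
top 593.8386033460204 [-9.64325832e-05  5.74621612e-01  1.11187063e+00] [ 0.37536607 -0.00505947  1.19395185]
scene 457.69539034140996 [ 0.19729951 -0.36356402  1.28328854] [1.08166413 0.18348552 0.78375452]
{'time': 0.1, 'joint_positions': array([-1.25386003,  0.32178067, -0.07007407,  1.4515587 ,  0.02261833,
        1.37081148, -0.05689606]), 'qd': array([-3.78890480e-04, -8.50163533e-04,  2.79039425e-04, -2.46582846e-03,
        2.23440307e-05, -8.66932437e-04, -1.14394657e-03]), 'joint_torque': array([-5.95133570e-04, -4.92572343e+01, -4.06010868e-01, -3.13398921e+01,
       -6.42357557e-02,  3.94345669e-02,  7.01065301e-05]), 'position': array([0.19375775, 0.61992213, 0.2215473 ]), 'tool_rot': array([-4.73815705e-01, -3.10550080e+00,  2.77231167e-03]), 'ft_force': array([-0.20338875, -0.22022267,  0.14523882]), 'torque': array([-0.00871575,  0.02266458, -0.00625637]), 'grip_force': 0.0, 'grip_width': 1.0008084129462516}
[[-0.955  0.298 -0.   ]
 [ 0.298  0.955 -0.002]
 [-0.    -0.002 -1.   ]]
```

View pics/top.png

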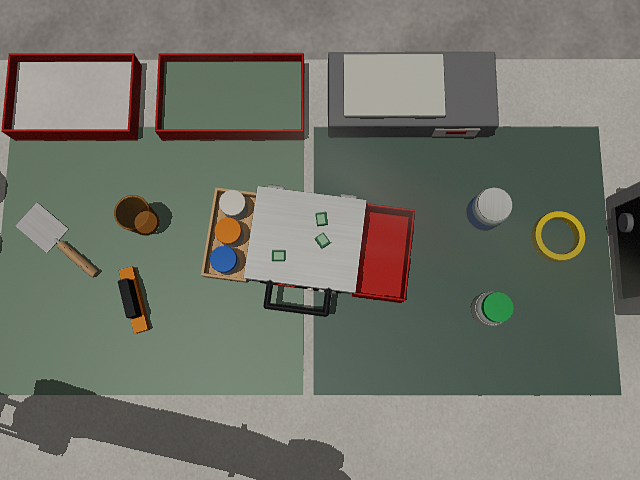

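View pics/scene.png

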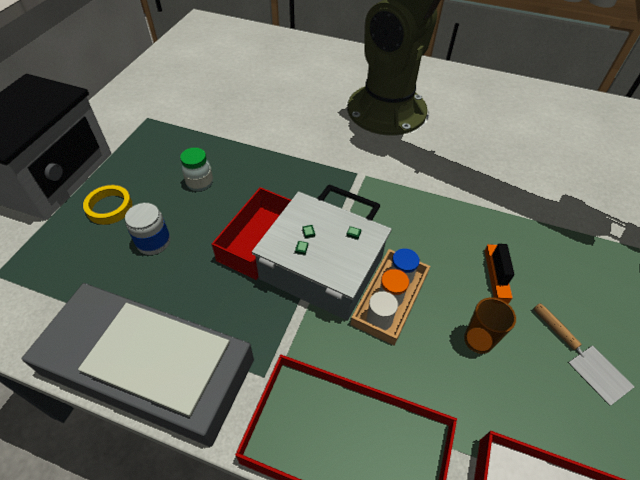

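The top view (image up = +x, left = +y) shows the lid at about (307,238), with the handle towards the robot at (298,298). The tray is at its right (385,253) and the pot rack at its left. The scraper is at (133,299) with the tumbler close by at (138,213), and the chips are at (321,219), (322,240) and (279,256).

```bash
python3 - <<'E'
from h import *
d=grab('top'); im=d['image']; hsv=cv2.cvtColor(im,cv2.COLOR_RGB2HSV); P=cloud(d)
def big(m,n=1):
    c,_=cv2.findContours(m.astype(np.uint8),cv2.RETR_EXTERNAL,cv2.CHAIN_APPROX_NONE)
    return sorted(c,key=cv2.contourArea)[::-1][:n]
def rect(c,h,name):
    w=ray(d,c[:,0],h)[:,:2]; r=cv2.minAreaRect((w*1000).astype(np.float32)); print(name,np.round(r[0],1),np.round(r[1],1),round(r[2],1)); return r
v,u=np.mgrid[:480,:640]
x,y,z=P[...,0],P[...,1],P[...,2]
reg=(u>190)&(u<420)&(v>170)&(v<330)
lid=reg&(abs(z-.095)<.006)
lid=cv2.morphologyEx(lid.astype(np.uint8),cv2.MORPH_CLOSE,np.ones((9,9)))
lid=cv2.morphologyEx(lid,cv2.MORPH_OPEN,np.ones((15,15)))
rl=rect(big(lid)[0],.095,'lid')
H,S,V=cv2.split(hsv)
for c in big(reg&(H>50)&(H<90)&(S>50)&(lid>0),3): rect(c,.104,'chip')
red=(u>340)&(u<420)&(v>190)&(v<310)&((H<6)|(H>174))&(S>150)
rect(big(red)[0],.06,'tray')
sc=(u>100)&(u<170)&(v>255)&(v<345)
o=sc&(H>5)&(H<20)&(S>180)&(V>120); 
rect(cv2.convexHull(np.concatenate(big(o,3))),.022,'sole')
b=sc&(z>.05); rect(big(b)[0],.062,'rib')
o2=sc&(z>.012); print('sole cloud mean',P[sc&(abs(z-.022)<.004)].mean(0), z[sc].max())
hd=(v>265)&(u>255)&(u<345)&(v<330)&(V<60)&(z>.07)
rect(big(hd)[0],.09,'handle'); print(np.median(z[hd]))
for n,(u0,u1,v0,v1) in dict(tumbler=(105,165,185,245),tin=(460,520,180,235),jar=(465,520,280,335),rack=(195,255,180,285)).items():
    m=(u>u0)&(u<u1)&(v>v0)&(v<v1)&(z>.03); print(n,P[m].min(0).round(3),P[m].max(0).round(3))
E
```

```text
lid [570.9  15.2] [209.8 186.7] 82.5
chip [536.3  65.7] [18.7 22.5] 0.0
chip [605.  -14.8] [24.4 20. ] 7.3
chip [563.9 -16.4] [23.5 19.8] 34.0
tray [ 545.6 -134.6] [101.6 178.6] 82.6
sole [460.5 356.6] [129.1  26.8] 16.8
rib [460.7 354.6] [75.8 23.1] 16.0
sole cloud mean [0.45748286 0.3515709  0.02197931] 1.1939518516101462
handle [457.7  30.5] [122.3  53. ] 82.3
0.0949097269085563
tumbler [ 0.375 -0.005  0.03 ] [0.653 0.378 1.194]
tin [ 0.375 -0.378  0.03 ] [ 0.671 -0.005  1.194]
jar [ 0.375 -0.372  0.03 ] [ 0.474 -0.005  1.194]
rack [ 0.375 -0.005  0.03 ] [0.684 0.222 1.194]
```

```bash
python3 -m jog '[[[-42,-22,10,0,0,-4,60],[-83,-43,20,0,0,-8,60],[-125,-65,30,0,0,-13,60],[-167,-86,40,0,0,-17,60],[-208,-108,50,0,0,-21,60],[-250,-129,60,0,0,-25,60],[-291,-151,70,0,0,-30,60],[-333,-172.5,80,0,0,-33.8,60],[-333,-172.5,80,0,0,-33.8,60],[-333,-172.5,80,0,0,-33.8,60]]]' 30
cat >> h.py <<'E'
C=np.array([.5667,.0157,0]); EX=np.array([.9914,-.1305,0]); EY=np.array([.1305,.9914,0])
def rep(tgt=None,yaw=None):
    s=ctrl.get_state(); M=R.from_rotvec(s['tool_rot']).as_matrix(); p=s['position']
    print('t',s['time'],'p',p.round(4),'toolY',np.degrees(np.arctan2(M[1,1],M[0,1])).round(2),'z',M[:,2].round(3),'F',s['ft_force'].round(2),'w',round(s['grip_width']*87,1),s['grip_force'])
    print('dryer',((p-C)@EX).round(4),((p-C)@EY).round(4),p[2].round(4))
    if tgt is not None: print('tool shift mm',(M.T@((np.array(tgt)-p)*1000)).round(1))
    if yaw is not None: print('turn z',(np.degrees(np.arctan2(M[1,1],M[0,1]))-yaw).round(2))
E
python3 - <<'E'
from h import *
rep([.4605,.356,.032],106.5)
d=grab('wrist');save(d,'pics/w1.png')
im=d['image'];hsv=cv2.cvtColor(im,cv2.COLOR_RGB2HSV)
m=((hsv[...,0]>5)&(hsv[...,0]<20)&(hsv[...,1]>180)&(hsv[...,2]>100)).astype(np.uint8)
c,_=cv2.findContours(m,0,cv2.CHAIN_APPROX_NONE); c=[k for k in c if cv2.contourArea(k)>300]
w=ray(d,np.concatenate(c)[:,0],.022); print(cv2.minAreaRect((w[:,:2]*1000).astype(np.float32)))
E
```

```text
time: 1.15
position: [0.461, 0.3549, 0.1419]
tool_rot: [0.443, -3.109, 0.001]
ft_force: [-1.1, 0.8, 0.3]
grip_width: 0.69
grip_force: 0.0
t 1.15 p [0.461  0.3549 0.1419] toolY 106.22 z [-0.001 -0.001 -1.   ] F [-1.07  0.82  0.33] w 60.1 0.0
dryer -0.1491 0.3225 0.1419
tool shift mm [  0.    1.3 109.9]
turn z -0.28
((516.6439819335938, 351.59747314453125), (55.187870025634766, 190.11395263671875), 86.51811981201172)
```

View pics/w1.png

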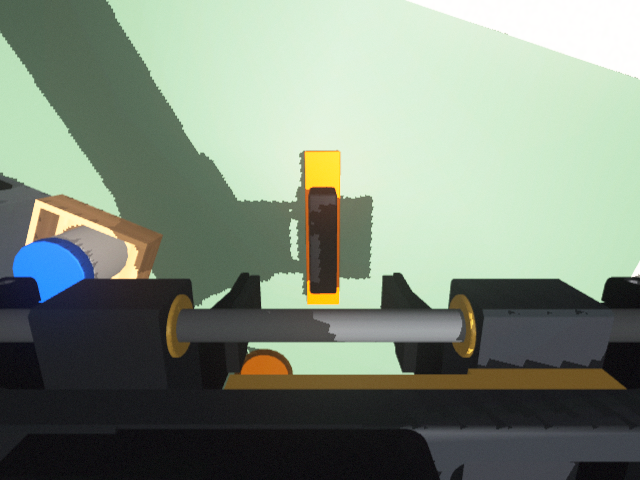

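The wrist view shows the block upright in the image, with its rib at about (322,240) midway between the fingers at (250..395), so it is aligned. Next I go down and grip.

```bash
python3 -m jog '[[[0,1,20,0,0,0,60],[0,1,40,0,0,0,60],[0,1,60,0,0,0,60],[0,1,80,0,0,0,60],[0,1,100,0,0,0,60],[0,1,111,0,0,0,60],[0,1,111,0,0,0,60],[0,1,111,0,0,0,0],[0,1,111,0,0,0,0],[0,1,111,0,0,0,0]]]' 40
python3 -m jog '[[[0,0,0,0,0,0,0],[0,0,0,0,0,0,0],[0,0,0,0,0,0,0],[0,0,-10,0,0,0,0],[0,0,-30,0,0,0,0],[0,0,-60,0,0,0,0],[0,0,-100,0,0,0,0],[0,0,-140,0,0,0,0],[0,0,-150,0,0,0,0],[0,0,-150,0,0,0,0]]]'
python3 - <<'E'
from h import *
q=C+EX*.002+EY*.086; rep([q[0],q[1],.18],82.5)
d=grab('wrist');save(d,'pics/w2.png')
E
```

```text
time: 2.2
position: [0.4606, 0.3581, 0.0328]
tool_rot: [-0.449, 3.107, 0.002]
ft_force: [0.5, 0.1, 0.6]
grip_width: 0.502
grip_force: 0.0
time: 3.2
position: [0.4609, 0.3582, 0.1839]
tool_rot: [-0.449, 3.106, 0.004]
ft_force: [0.2, 1.1, -2.1]
grip_width: 0.228
grip_force: 39.9
t 3.2 p [0.4609 0.3582 0.1839] toolY 106.45 z [ 0.003  0.003 -1.   ] F [ 0.24  1.08 -2.13] w 19.8 39.94439395959489
dryer -0.1496 0.3258 0.1839
tool shift mm [ -41.2 -280.7    3.5]
turn z 23.95
```

View pics/w2.png

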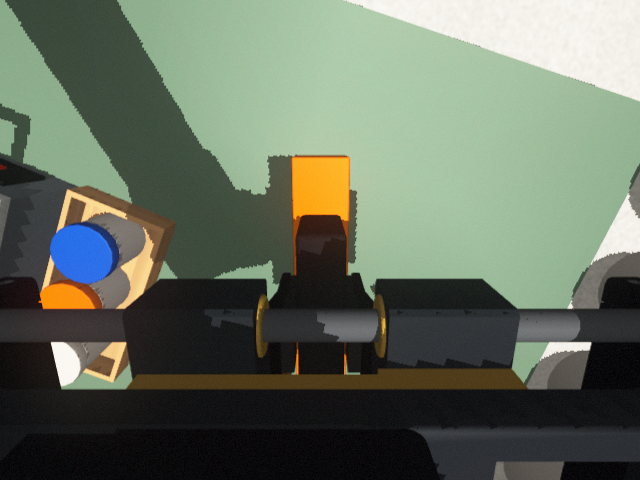

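The block is held, its orange sole straight in the picture at (320,190), and there is no sign of tilt. Next I carry it to the far-left strip of the lid.

```bash
python3 -m jog '[[[-5,-33,0,0,0,3,0],[-10,-70,0,0,0,6,0],[-15,-105,0,0,0,9,0],[-21,-140,0,0,0,12,0],[-26,-175,0,0,0,15,0],[-31,-210,0,0,0,18,0],[-36,-245,0,0,0,21,0],[-40,-270,0,0,0,23,0],[-41,-281,0,0,0,24,0],[-41,-281,0,0,0,24,0]]]'
python3 - <<'E'
from h import *
q=C+EX*.002+EY*.086; rep([q[0],q[1],.1275],82.5)
d=grab('top');save(d,'pics/t2.png')
E
```

```text
time: 4.25
position: [0.5787, 0.0982, 0.1804]
tool_rot: [-0.21, -3.133, 0.001]
ft_force: [0.1, 0.7, -1.4]
grip_width: 0.226
grip_force: 39.9
t 4.25 p [0.5787 0.0982 0.1804] toolY 82.31 z [-0.002 -0.001 -1.   ] F [ 0.08  0.66 -1.35] w 19.7 39.94446334079839
dryer 0.0011 0.0833 0.1804
tool shift mm [-1.   2.7 52.9]
turn z -0.19
```

View pics/t2.png

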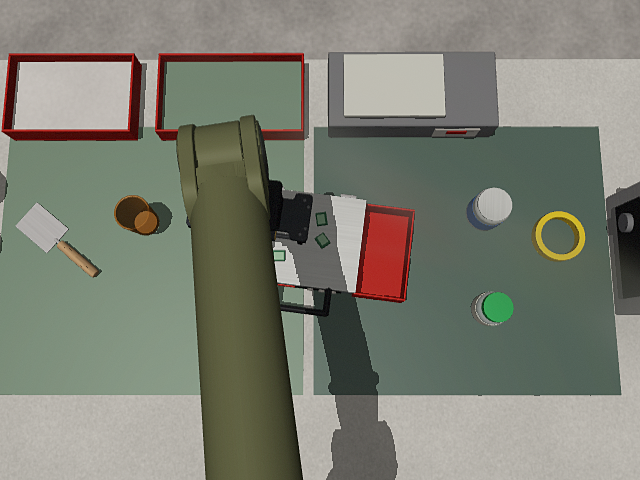

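The arm is over the left part of the lid, and the chips are unmoved at (321,219), (322,240) and (279,256). Next I lower the block onto the lid.

```bash
python3 -m jog '[[[-1,1,12,0,0,0,0],[-1,2.5,24,0,0,0,0],[-1,2.5,34,0,0,0,0],[-1,2.5,42,0,0,0,0],[-1,2.5,46,0,0,0,0],[-1,2.5,49,0,0,0,0],[-1,2.5,50,0,0,0,0],[-1,2.5,51,0,0,0,0],[-1,2.5,51,0,0,0,0],[-1,2.5,51,0,0,0,0]]]'
python3 - <<'E'
from h import *
rep()
E
```

```text
time: 5.3
position: [0.5804, 0.102, 0.1309]
tool_rot: [0.207, 3.134, 0.0]
ft_force: [0.6, -0.1, -0.9]
grip_width: 0.226
grip_force: 39.9
t 5.3 p [0.5804 0.102  0.1309] toolY 82.45 z [ 0.001  0.    -1.   ] F [ 0.64 -0.12 -0.95] w 19.7 39.944361245725304
dryer 0.0024 0.0873 0.1309
```

```bash
python3 -m jog '[[[0,0,1,0,0,0,0],[0,0,1.5,0,0,0,0],[0,0,2,0,0,0,0],[0,0,2.5,0,0,0,0],[0,0,2.5,0,0,0,0],[0,0,2.5,0,0,0,0]]]'
python3 -c "
from h import *
rep()"
```

```text
time: 5.9
position: [0.5802, 0.1019, 0.1281]
tool_rot: [0.207, 3.135, 0.0]
ft_force: [-0.2, 0.6, -1.9]
grip_width: 0.228
grip_force: 39.9
t 5.9 p [0.5802 0.1019 0.1281] toolY 82.45 z [ 0.  0. -1.] F [-0.23  0.6  -1.86] w 19.9 39.94433135725558
dryer 0.0021 0.0873 0.1281
```

```bash
python3 -m jog '[[[0,0,0.5,0,0,0,0],[0,0,1,0,0,0,0],[0,0,1.5,0,0,0,0],[0,0,1.5,0,0,0,0],[0,0,1.5,0,0,0,0]]]'
python3 -c "
from h import *
rep()"
```

```text
time: 6.4
position: [0.5802, 0.1019, 0.1267]
tool_rot: [0.207, 3.135, 0.0]
ft_force: [-0.2, -0.5, -0.3]
grip_width: 0.226
grip_force: 39.9
t 6.4 p [0.5802 0.1019 0.1267] toolY 82.45 z [ 0.  0. -1.] F [-0.19 -0.48 -0.27] w 19.7 39.94389595929533
dryer 0.0021 0.0872 0.1267
```

```bash
python3 -m jog '[[[0,-4,0.5,0,0,0,0],[0,-10,0.5,0,0,0,0],[0,-17,0.5,0,0,0,0],[0,-24,0.5,0,0,0,0],[0,-31,0.5,0,0,0,0],[0,-38,0.5,0,0,0,0],[0,-45,0.5,0,0,0,0],[0,-52,0.5,0,0,0,0],[0,-59,0.5,0,0,0,0],[0,-66,0.5,0,0,0,0]]]'
python3 -m jog '[[[0,-7,0,0,0,0,0],[0,-14,0,0,0,0,0],[0,-21,0,0,0,0,0],[0,-28,0,0,0,0,0],[0,-35,0,0,0,0,0],[0,-42,0,0,0,0,0],[0,-49,0,0,0,0,0],[0,-56,0,0,0,0,0],[0,-63,0,0,0,0,0],[0,-68,0,0,0,0,0]]]'
python3 - <<'E'
from h import *
rep()
d=grab('scene');save(d,'pics/s2.png')
E
```

```text
time: 7.4
position: [0.5719, 0.0366, 0.1266]
tool_rot: [0.206, 3.134, 0.002]
ft_force: [1.1, 4.3, 4.8]
grip_width: 0.228
grip_force: 40.0
time: 8.4
position: [0.5628, -0.031, 0.1266]
tool_rot: [0.207, 3.134, 0.002]
ft_force: [0.8, 4.2, 6.4]
grip_width: 0.227
grip_force: 40.0
t 8.4 p [ 0.5628 -0.031   0.1266] toolY 82.45 z [ 0.001  0.001 -1.   ] F [0.77 4.18 6.42] w 19.8 39.95473391376436
dryer 0.0022 -0.0468 0.1266
```

View pics/s2.png

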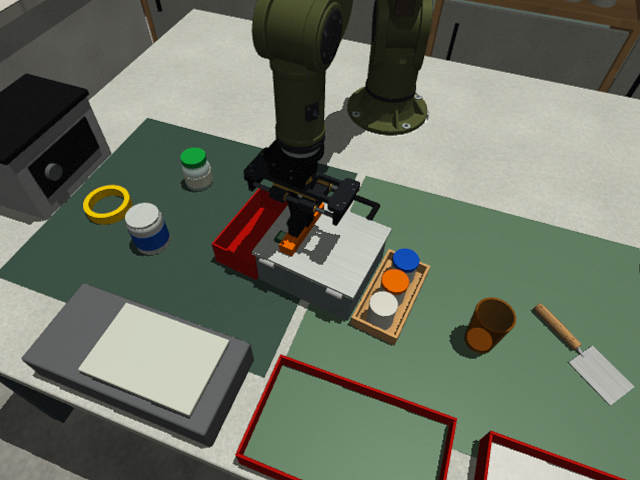

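The block is sweeping in light contact with the lid (6 N), with the chips ahead of it near (280,238). I carry on past the edge.

```bash
python3 -m jog '[[[0,-7,-0.5,0,0,0,0],[0,-14,-0.5,0,0,0,0],[0,-21,-0.5,0,0,0,0],[0,-28,-0.5,0,0,0,0],[0,-35,-0.5,0,0,0,0],[0,-42,-0.5,0,0,0,0],[0,-49,-0.5,0,0,0,0],[0,-56,-0.5,0,0,0,0],[0,-63,-0.5,0,0,0,0],[0,-70,-0.5,0,0,0,0]]]'
python3 -m jog '[[[0,0,0,0,0,0,0],[0,0,0,0,0,0,0],[0,0,0,0,0,0,0]]]'
python3 - <<'E'
from h import *
rep()
d=grab('top'); e=grab('scene'); w=grab('wrist')
a=np.hstack([d['image'][170:320,190:440],e['image'][170:320,190:440]])
b=cv2.resize(w['image'],(320,240)); a=cv2.resize(a,(800,240)); 
o=np.zeros((480,800,3),np.uint8); o[:240]=a; o[240:,:320]=b
save({'image':o},'pics/m3.png')
E
```

```text
time: 9.45
position: [0.5533, -0.1009, 0.1266]
tool_rot: [-0.207, -3.135, -0.0]
ft_force: [1.3, 4.0, 6.2]
grip_width: 0.225
grip_force: 40.0
time: 9.75
position: [0.553, -0.1025, 0.1267]
tool_rot: [-0.209, -3.134, 0.004]
ft_force: [-0.6, 0.4, 5.2]
grip_width: 0.224
grip_force: 39.9
t 9.75 p [ 0.553  -0.1025  0.1267] toolY 82.38 z [-0.    -0.002 -1.   ] F [-0.56  0.38  5.16] w 19.5 39.94293262017891
dryer 0.0018 -0.119 0.1267
```

View pics/m3.png

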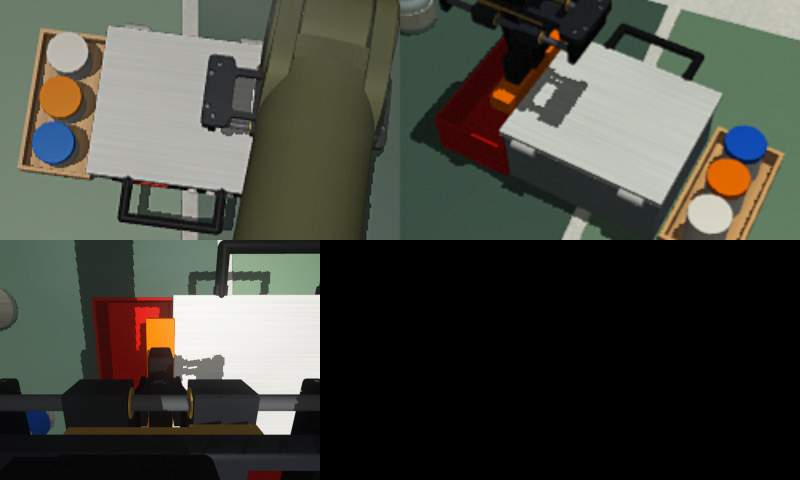

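The lid is clear of chips in every panel, and the block overhangs the tray. I lift, back away and check the tray.

```bash
python3 -m jog '[[[0,0,-10,0,0,0,0],[0,0,-30,0,0,0,0],[0,0,-50,0,0,0,0],[0,10,-58,0,0,0,0],[15,40,-60,0,0,-3,0],[30,80,-60,0,0,-6,0],[45,120,-60,0,0,-9,0],[60,160,-60,0,0,-12,0],[70,195,-60,0,0,-12,0],[75,210,-60,0,0,-12,0]]]'
python3 - <<'E'
from h import *
rep([.4605,.358,.19],106.5)
d=grab('top'); save({'image':cv2.resize(d['image'][160:340,180:430],(750,540))},'pics/t4.png')
hsv=cv2.cvtColor(d['image'],cv2.COLOR_RGB2HSV); H,S,V=cv2.split(hsv)
m=np.zeros((480,640),np.uint8); m[195:305,240:418]=1; m&=((H>45)&(H<95)&(S>60)&(V>60)).astype(np.uint8)
c,_=cv2.findContours(m,0,2)
for k in c:
    if cv2.contourArea(k)>12:
        w=ray(d,cv2.minAreaRect(k)[0],.013)[0]; print(cv2.contourArea(k),((w-C)@EX).round(3),((w-C)@EY).round(3))
E
```

```text
time: 10.9
position: [0.5045, 0.1223, 0.1855]
tool_rot: [0.131, -3.137, -0.001]
ft_force: [0.2, -0.3, -2.8]
grip_width: 0.228
grip_force: 39.9
t 10.9 p [0.5045 0.1223 0.1855] toolY 94.79 z [-0.002  0.    -1.   ] F [ 0.2  -0.34 -2.75] w 19.8 39.94417286594398
dryer -0.0755 0.0976 0.1855
tool shift mm [ 24.2 238.6  -4.4]
turn z -11.71
72.0 -0.039 -0.127
70.5 -0.008 -0.127
74.5 0.039 -0.126
```

View pics/t4.png

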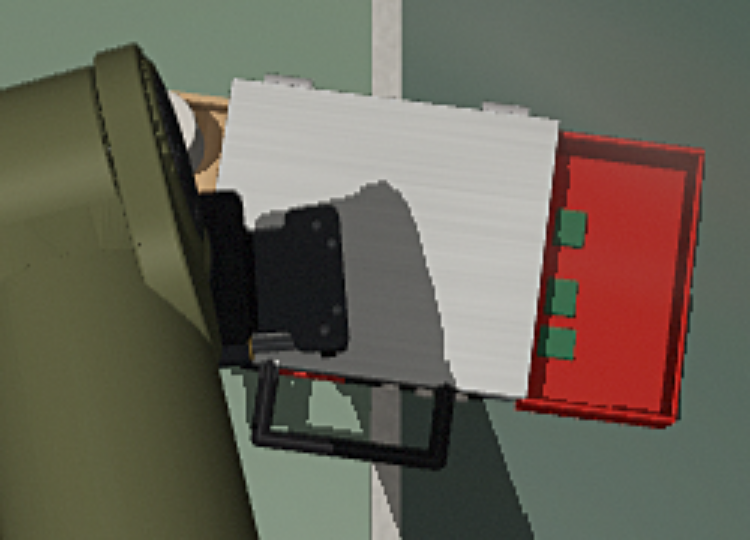

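All three chips lie in the tray (crop pixels (572,228), (563,298) and (558,343)). Now I set the block back at its old place.

```bash
python3 -m jog '[[[4,30,0,0,0,-1.5,0],[8,65,0,0,0,-3,0],[11,100,0,0,0,-5,0],[14,135,0,0,0,-6.5,0],[17,170,0,0,0,-8,0],[20,205,0,0,0,-10,0],[24,230,0,0,0,-11.7,0],[24,238,0,0,0,-11.7,0],[24,238.5,20,0,0,-11.7,0],[24,238.5,45,0,0,-11.7,0]]]'
python3 -m jog '[[[0,0,25,0,0,0,0],[0,0,50,0,0,0,0],[0,0,72,0,0,0,0],[0,0,88,0,0,0,0],[0,0,96,0,0,0,0],[0,0,100,0,0,0,0],[0,0,101,0,0,0,0],[0,0,102,0,0,0,0],[0,0,102,0,0,0,0],[0,0,102,0,0,0,0]]]'
python3 -c "
from h import *
rep([.4605,.358,.033],106.5)"
```

```text
time: 11.95
position: [0.4658, 0.3526, 0.142]
tool_rot: [-0.438, 3.108, -0.001]
ft_force: [1.1, -0.4, -3.1]
grip_width: 0.228
grip_force: 39.9
time: 12.95
position: [0.4646, 0.354, 0.0403]
tool_rot: [-0.441, 3.109, 0.001]
ft_force: [0.4, 0.4, -1.9]
grip_width: 0.226
grip_force: 39.9
t 12.95 p [0.4646 0.354  0.0403] toolY 106.16 z [ 0.001  0.001 -1.   ] F [ 0.43  0.44 -1.87] w 19.7 39.94431849801913
dryer -0.1454 0.322 0.0403
tool shift mm [2.8 5.  7.3]
turn z -0.34
```

```bash
python3 -m jog '[[[0,0,3,0,0,0,0],[0,0,5,0,0,0,0],[0,0,6,0,0,0,0],[0,0,7,0,0,0,0],[0,0,8,0,0,0,0],[0,0,8,0,0,0,0],[0,0,8,0,0,0,0]]]'
python3 -c "
from h import *
rep()"
```

```text
time: 13.65
position: [0.4642, 0.3536, 0.0317]
tool_rot: [-0.441, 3.11, 0.0]
ft_force: [-0.8, 0.0, 0.3]
grip_width: 0.224
grip_force: 39.9
t 13.65 p [0.4642 0.3536 0.0317] toolY 106.15 z [ 0.  0. -1.] F [-0.84  0.05  0.29] w 19.5 39.94382261764258
dryer -0.1457 0.3217 0.0317
```

```bash
python3 -m jog '[[[0,0,0,0,0,0,26],[0,0,0,0,0,0,34],[0,0,0,0,0,0,50],[0,0,0,0,0,0,60],[0,0,0,0,0,0,60],[0,0,0,0,0,0,60],[0,0,-20,0,0,0,60],[0,0,-60,0,0,0,60],[0,0,-105,0,0,0,60],[0,0,-150,0,0,0,60]]]'
python3 - <<'E'
from h import *
h=C-EX*.135; rep([h[0],h[1],.19],-7.5)
d=grab('wrist'); save(d,'pics/w5.png')
E
```

```text
time: 14.65
position: [0.4639, 0.3533, 0.183]
tool_rot: [0.441, -3.11, 0.001]
ft_force: [0.5, 0.6, -0.3]
grip_width: 0.693
grip_force: 0.0
t 14.65 p [0.4639 0.3533 0.183 ] toolY 106.15 z [-0. -0. -1.] F [ 0.47  0.56 -0.34] w 60.3 0.0
dryer -0.146 0.3213 0.183
tool shift mm [ 118.8 -298.8   -6.9]
turn z 113.65
```

View pics/w5.png

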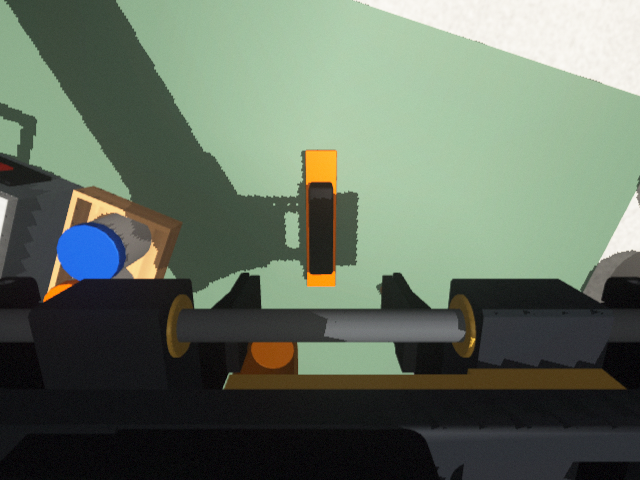

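The block stands released on the bench at (320,220). Next I move above the handle in two calls, then measure the bar with the cameras.

```bash
python3 -m jog '[[[8,-25,-5,0,0,8,40],[20,-60,-7,0,0,16,40],[34,-95,-7,0,0,24,40],[48,-130,-7,0,0,32,40],[62,-165,-7,0,0,40,40],[76,-200,-7,0,0,48,40],[90,-235,-7,0,0,56,40],[104,-265,-7,0,0,64,40],[115,-290,-7,0,0,72,40],[119,-299,-7,0,0,80,40]]]'
python3 -m jog '[[[0,0,0,0,0,8,40],[0,0,0,0,0,16,40],[0,0,0,0,0,24,40],[0,0,0,0,0,32,40],[0,0,0,0,0,33.65,40],[0,0,0,0,0,33.65,40]]]'
python3 - <<'E'
from h import *
h=C-EX*.135; rep([h[0],h[1],.19],-7.5)
d=grab('wrist'); save(d,'pics/w6.png'); P=cloud(d)
t=grab('top'); Q=cloud(t)
for n,p,g in (('wrist',P,d),('top',Q,t)):
    X=(p-C)@EX; Y=(p-C)@EY; z=p[...,2]; dk=g['image'].max(-1)<70
    m=dk&(z>.078)&(z<.105)&(abs(Y)<.045)&(X<-.10)&(X>-.17)
    if m.sum()>20: print(n,m.sum(),np.percentile(X[m],[1,10,50,90,99]).round(4),np.percentile(z[m],[5,50,95]).round(4))
    m=(g['image'].min(-1)>90)&(abs(z-.095)<.004)&(abs(Y)<.045)
    print('lid front',np.percentile(X[m],[.2,1,99]) if m.sum()>20 else None)
E
```

```text
time: 15.7
position: [0.4327, 0.0303, 0.1886]
tool_rot: [1.674, 2.658, 0.0]
ft_force: [0.2, 0.0, -0.6]
grip_width: 0.459
grip_force: 0.0
time: 16.3
position: [0.4331, 0.0333, 0.1885]
tool_rot: [2.36, 2.074, 0.0]
ft_force: [0.2, 0.2, -0.1]
grip_width: 0.458
grip_force: 0.0
t 16.3 p [0.4331 0.0333 0.1885] toolY -7.38 z [ 0.  0. -1.] F [ 0.2   0.18 -0.08] w 39.9 0.0
dryer -0.1348 -0.0 0.1885
tool shift mm [ 0.  -0.2 -1.5]
turn z 0.12
wrist 1807 [-0.1377 -0.1369 -0.1319 -0.1273 -0.1261] [0.0924 0.0955 0.0971]
lid front [-0.08659617 -0.08517996  0.08844826]
lid front [-0.0615724  -0.04856782  0.29049963]
```

View pics/w6.png

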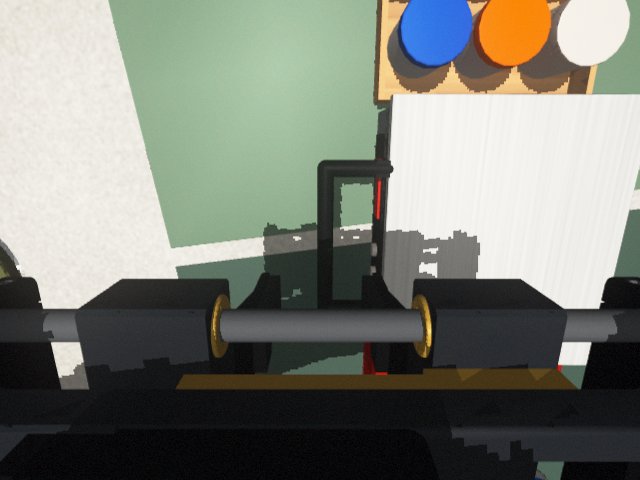

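The bar shows at columns 318–333, between the fingers at (262) and (378). The depth data puts it 3 mm further along +x than the model. I shift 3 mm, go down and grip.

```bash
python3 -m jog '[[[0,3,15,0,0,0,40],[0,3,32,0,0,0,40],[0,3,50,0,0,0,40],[0,3,68,0,0,0,40],[0,3,86,0,0,0,40],[0,3,102,0,0,0,40],[0,3,112,0,0,0,40],[0,3,117,0,0,0,40],[0,3,118,0,0,0,40],[0,3,118,0,0,0,40]]]'
python3 -m jog '[[[0,0,0,0,0,0,0],[0,0,0,0,0,0,0],[0,0,0,0,0,0,0],[0,0,0,0,0,0,0],[0,0,0,0,0,0,0],[0,0,0,0,0,0,0]]]' 25
python3 - <<'E'
from h import *
rep()
# arc of the bar: tool z down, tool y = +EX
r=np.hypot(.225,.005); a0=np.arctan2(.005,.225)
for k in range(0,66,3):
    a=a0+np.radians(k); print(k,'y',round(1000*(.225-r*np.cos(a)),1),'z',round(-1000*(r*np.sin(a)-.005),1))
E
```

```text
time: 17.4
position: [0.4365, 0.033, 0.071]
tool_rot: [2.361, 2.072, 0.001]
ft_force: [-0.0, 0.6, 0.5]
grip_width: 0.461
grip_force: 0.0
time: 18.0
position: [0.4362, 0.0329, 0.0707]
tool_rot: [2.362, 2.071, 0.001]
ft_force: [-1.0, 0.6, 0.2]
grip_width: 0.128
grip_force: 25.0
t 18.0 p [0.4362 0.0329 0.0707] toolY -7.5 z [ 0.  0. -1.] F [-1.04  0.61  0.2 ] w 11.1 24.9817175231874
dryer -0.1316 0.0001 0.0707
0 y 0.0 z 0.0
3 y 0.6 z -11.8
6 y 1.8 z -23.5
9 y 3.6 z -35.1
12 y 6.0 z -46.7
15 y 9.0 z -58.1
18 y 12.6 z -69.3
21 y 16.7 z -80.3
24 y 21.5 z -91.1
27 y 26.8 z -101.6
30 y 32.6 z -111.8
33 y 39.0 z -121.7
36 y 45.9 z -131.3
39 y 53.3 z -140.5
42 y 61.1 z -149.3
45 y 69.4 z -157.6
48 y 78.2 z -165.6
51 y 87.3 z -173.0
54 y 96.8 z -180.0
57 y 106.6 z -186.4
60 y 116.8 z -192.4
63 y 127.3 z -197.7
```

```bash
python3 -m jog '[[[0,0.2,-5,0,0,0,0],[0,0.6,-12,0,0,0,0],[0,1.8,-23.5,0,0,0,0],[0,3.6,-35,0,0,0,0],[0,6,-46.5,0,0,0,0],[0,9,-58,0,0,0,0],[0,12.6,-69.3,0,0,0,0],[0,16.7,-80.3,0,0,0,0],[0,21.5,-91,0,0,0,0],[0,21.5,-91,0,0,0,0]]]'
python3 -c "
from h import *
rep()"
```

```text
time: 19.0
position: [0.4569, 0.0302, 0.1628]
tool_rot: [-2.361, -2.07, 0.002]
ft_force: [-5.0, 1.3, -0.8]
grip_width: 0.123
grip_force: 25.0
t 19.0 p [0.4569 0.0302 0.1628] toolY -7.51 z [-0.002  0.    -1.   ] F [-4.95  1.3  -0.78] w 10.7 25.000739693641663
dryer -0.1107 0.0 0.1628
```

```bash
python3 -m jog '[[[0,2.5,-5.3,0,0,0,0],[0,5.3,-10.6,0,0,0,0],[0,11.1,-20.8,0,0,0,0],[0,17.5,-30.7,0,0,0,0],[0,24.4,-40.3,0,0,0,0],[0,31.8,-49.5,0,0,0,0],[0,39.6,-58.3,0,0,0,0],[0,43.7,-62.5,0,0,0,0],[0,47.9,-66.6,0,0,0,0],[0,47.9,-66.6,0,0,0,0]]]'
python3 -c "
from h import *
rep()"
```

```text
time: 20.0
position: [0.5025, 0.0242, 0.23]
tool_rot: [-2.358, -2.069, 0.006]
ft_force: [-14.0, 0.6, 11.0]
grip_width: 0.128
grip_force: 25.0
t 20.0 p [0.5025 0.0242 0.23  ] toolY -7.48 z [-0.006  0.001 -1.   ] F [-13.98   0.57  11.01] w 11.1 25.003121495246887
dryer -0.0647 0.0 0.23
```

```bash
python3 -m jog '[[[0,-1.5,-1.5,0,0,0,0],[0,3,-5.5,0,0,0,0],[0,7.5,-9.5,0,0,0,0],[0,12,-13.2,0,0,0,0],[0,16.7,-17,0,0,0,0],[0,21.4,-20.5,0,0,0,0],[0,26.3,-24,0,0,0,0],[0,31.2,-27.3,0,0,0,0],[0,36.2,-30.4,0,0,0,0],[0,36.2,-30.4,0,0,0,0]]]'
python3 -c "
from h import *
rep()"
```

```text
time: 21.0
position: [0.5411, 0.0191, 0.2609]
tool_rot: [2.362, 2.071, 0.001]
ft_force: [-7.3, 0.4, 7.4]
grip_width: 0.125
grip_force: 25.0
t 21.0 p [0.5411 0.0191 0.2609] toolY -7.49 z [ 0.001  0.    -1.   ] F [-7.25  0.41  7.39] w 10.9 25.000521540641785
dryer -0.0258 -0.0 0.2609
```

```bash
python3 -m jog '[[[0,3,-2.5,0,0,0,0],[0,6.5,-5,0,0,0,0],[0,9.7,-7,0,0,0,0],[0,9.7,-7,0,0,0,0],[0,9.7,-7,0,0,0,0],[0,9.7,-7,0,0,0,0]]]'
python3 - <<'E'
from h import *
rep()
s=ctrl.get_state(); c=C+.003*EX
for dz in (.017,.019,.021):
    b=s['position']+[0,0,dz]; print('bar angle',np.degrees(np.arctan2(b[2]-.085,.09-(b-c)@EX)).round(1)-1.3, 'r',np.hypot(b[2]-.085,.09-(b-c)@EX).round(4))
d=grab('scene'); P=cloud(d); X=(P-c)@EX; Y=(P-c)@EY; z=P[...,2]
# lid top seen from the hinge side (front side of camera): points in the plate region
m=(abs(Y)<.1)&(z>.12)&(z<.235)&(X>-.03)&(X<.10)&(np.ptp(d['image'].astype(int),axis=-1)<25)&(d['image'].min(-1)>70)
A=np.c_[X[m],z[m]]; A=A-np.median(A,0); A=A[np.linalg.norm(A,axis=1)<.08]
w,v=np.linalg.eigh(np.cov(A.T)); print(m.sum(),'lid deg',np.degrees(np.arctan2(v[1,1],-v[0,1])),np.sqrt(w))
img=d['image'].copy(); save({'image':img[130:370,180:500].repeat(2,0).repeat(2,1)},'pics/s7.png')
E
```

```text
time: 21.6
position: [0.5508, 0.0177, 0.2668]
tool_rot: [2.361, 2.071, 0.001]
ft_force: [-5.3, 0.4, 5.9]
grip_width: 0.131
grip_force: 25.0
t 21.6 p [0.5508 0.0177 0.2668] toolY -7.5 z [ 0.001 -0.    -1.   ] F [-5.27  0.39  5.93] w 11.4 25.00069409608841
dryer -0.016 -0.0001 0.2668
bar angle 60.0 r 0.2268
bar angle 60.2 r 0.2285
bar angle 60.400000000000006 r 0.2303
7975 lid deg 59.518534177973606 [0.00116128 0.03845032]
```

View pics/s7.png

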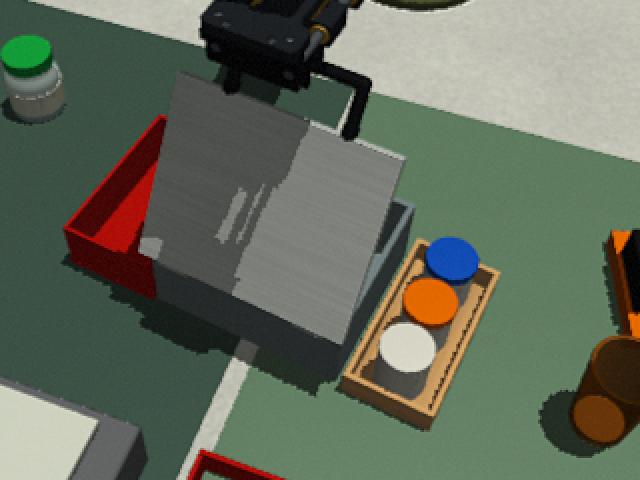

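The lid stands open at about 59.5–60° by both measures. The bar is held under the gripper at crop pixels (290,70), the block is on the bench and the jar and tumbler are undisturbed. I let it settle briefly and hand in.

```bash
python3 -m jog '[[[0,0,0,0,0,0,0],[0,0,0,0,0,0,0],[0,0,0,0,0,0,0],[0,0,0,0,0,0,0]]]' && python3 -c "
from h import *
rep(); print(ctrl.close_job())"
```

```text
time: 22.05
position: [0.5507, 0.0177, 0.2668]
tool_rot: [2.361, 2.071, 0.001]
ft_force: [-5.3, 1.1, 5.1]
grip_width: 0.127
grip_force: 25.0
t 22.05 p [0.5507 0.0177 0.2668] toolY -7.5 z [ 0.001 -0.    -1.   ] F [-5.32  1.07  5.11] w 11.0 25.000598430633545
dryer -0.0161 -0.0001 0.2668
the job is handed in; nothing more can be done
None
```

I handed the job in at about 22 s: all three chips are in the catch tray, the scraper block is back on the bench, and the gripper is holding the lid open at about 60° (no verdict was returned).

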